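# Scrub out the glue pot and close it

## Robot

A 6-joint arm with a two-finger parallel gripper is mounted at the origin on the work surface. World frame = base frame: x ahead of the robot, y to its left, z up, the work surface at z = 0. Lengths are in m, angles in rad, forces in N, time in s.
With the tool pointing down it reaches from about 0.325 to 0.75 m from the base axis. Payload 7.6 kg.
Tool frame: the origin (TCP) lies on the mounting face of the last link; the fingertips stand 173 mm ahead of it and the grasp point (between the pads) lies 155 mm ahead of it; z points along the fingers, y is the line along which they close (so a half turn about z gives the same grasp; the last joint's range is limited). The gripper opens to 85 mm and grips with 20 to 120 N. Pads are 22 mm wide; open, the fingers measure 114 mm over their backs; the gripper's body (76 mm by 85 mm) begins 54 mm behind the grasp point. The pads swing forward as they close: fully open they stand 13 mm farther back than shut.
Start: joints at [-1.333, 0.052, 1.401, -0, 1.689, -0.07], TCP at [0.159, -0.5, 0.405] pointing down, gripper open.
Joint ranges: [-2.9, 2.9], [-0.91, 2.17], [0.12, 2.37], [-1.06, 4.2], [0.26, 2.73], [-2.93, 2.93]. Speed limits (rad/s): [2.57, 2.57, 3.01, 3.14, 3.14, 3.14].

## Interface

Orientations are given as a unit quaternion [w, x, y, z].
In Python, from rig import manip gives the robot as it stands.
- The arm moves only by the shell command python3 -m handwheel 'ROWS' [OPENING] [FORCE]. ROWS is JSON, a list of rows, each an object with "linear": the shift along the tool's x, y, z normalised to -1 to 1, where 1 is 750 mm, a list of three; "dr": the turn, a rotation vector about the tool's x, y, z normalised to -1 to 1, where 1 is 60 degrees, a list of three. In form: [{"linear": [tx, ty, tz], "dr": [rx, ry, rz]}, ...]. A call has exactly 5 rows; each row is the pose to reach, as a shift and turn from the pose commanded when the call began, along the tool's axes at that moment; what a row does not reach only later rows make up. A row lasts 1/8 s, in which the tool goes at most 62.5 mm and 10.7 degrees, less where a joint would pass 70% of its speed; a pose out of reach is approached as far as the arm can. A call with a number of a shift or a turn outside -1 to 1 is refused whole. A call with a gripper value outside its range is refused whole. OPENING is the opening, from 0 (shut) to 1 (fully open), set as the call begins (- or left out, the last holds). The fingers move at their own pace and stop on an object; FORCE is the grip in N (left out, the last holds). Time passes only in rows, so rows that repeat a pose let the fingers close, or fill a call up. It gives the time, the measured TCP pose, the force and the opening at its end, in the units of the state.
- manip.get_state(): the state, without advancing time (a new reading comes with each control period).
- manip.snapshot(name): name is "scene" or "top" or "wrist"; returns the picture (384x512x3 uint8, red, green, blue); there is no depth.
- manip.camera_model(name): a dict with "fx", "fy", "cx", "cy" (pixels), "T" (4x4, takes a point from camera to world coordinates); the wrist camera has in their place "hand_eye" (4x4, takes a point from camera to tool coordinates, whose origin is the TCP and whose axes are the flange's). Camera axes: x right, y down, z forward; pixel columns grow to the right and rows downward; lengths in m; the calibration is good to about 2 mm. A picture is of the moment at which its call begins: read the wrist's pose just before it. camera_model takes no time and is no camera call.
- manip.close_job(): hands the job in, once; it reports no verdict.
The state is a dict: "time_s": time; "joint_pos": joint angles; "joint_velocities": joint speeds; "effort": joint torques, N m; "tool_pos": TCP position; "eef_rot": TCP orientation; "wrist_force": force on the tool from outside, world axes, zero at the start; "moment": the same for the moment, N m; "gripper_width": opening from 0.0 (shut) to 1.0 (fully open).
Only numpy, scipy, OpenCV 4.12 (cv2) and the standard library are available. Lean on these libraries where they do the work, as an engineer would, in place of code of your own. Each camera call takes 0.05 s, during which the arm holds its last target. There are 200 camera calls.

## Task

Take the round bottle brush from the rack and scrub out the empty glue pot: three strokes, each right down to the bottom and back up at least halfway to the rim. Hang the brush back in its slot and close the pot with its cover, pressing it down firmly so that it sits centred and level on the rim. The pot must stay upright where it stands, and everything else on the bench is left alone.

Things in the scene. Friction and masses are not known exactly. Their poses are not given: they have to be found in the camera images.
- rack: Fixed pale-wood rack: level board 224 mm wide (y), 100 mm deep (x), 12 mm thick, top 186 mm above the bench, on two side panels. Two slots along x at y = +50 and -50 mm, 20 mm wide, open at the front edge (x = -50 mm), closed at x = +4 mm. A brush hangs in each by its collar; which one where varies. Origin on the bench under the board's centre; x to its back, away from the open slot ends.
- rack_slot_a (a point): Hanging place in the rack's slot at y = +50 mm: x = -10 mm in the rack's frame, at the height of the board's top. Axes as the rack's. The brushes start with their axes on the two slot points.
- rack_slot_b (a point): The same in the rack's slot at y = -50 mm.
- brush: Loose round bottle brush, 256 mm, 130 g, rigid. Origin at its tip, z up its axis. Dark bristle head 62 mm across from z = 0 to 100 mm (40 mm at the tip), wire stem 8 mm across to 170 mm, collar 34 mm across to 176 mm, square wooden handle 24 x 24 mm (flats facing its x and y) to 256 mm. Hangs upright, head down, collar on the board, tip 16 mm above the bench, flats square to the rack.
- brush_collar (a point): Point on the brush's axis at the collar's underside, 170 mm above the tip. The head is wider than the slot: to unhang the brush, lift the collar some 10 mm off the board, draw it level out of the open front by 75 mm or more until the head is clear of the board, then lift it; hang it back the same way. Its place is the slot where it hung.
- glue_brush: Bystander hanging in the other slot: flat pale glue brush, 211 mm long, head 54 x 18 mm, collar 34 mm across with its underside 130 mm above the tip, shorter handle ending in a 32 mm ball. Origin at its tip, z up along its axis.
- pot: Loose open round steel glue pot standing on the bench, about 0.55 kg: 110 mm high, outside diameter 82 mm (two beads make it 86 mm), inside diameter 76 mm, floor 5 mm thick. Origin at the centre of its underside, z up.
- pot_rim (a point): Centre of the pot's mouth, at rim height, 110 mm above its underside.
- cover: Loose steel press-in cover lying plug down on the bench, 140 g: plug 67 mm across and 10 mm deep (60 mm at its bottom), flat flange 88 mm across and 5 mm thick, central upright wooden knob 28 mm across and 32 mm high (top at 47 mm). Origin under the plug's centre, z up. Seated, the flange lies on the pot's rim, origin 100 mm above the pot's underside; the plug has 4.5 mm play all round.
- hammer: Bystander: cobbler's hammer lying on the bench, 260 mm long, 0.45 kg. Origin in the handle on the bench, x along the handle towards the head.
- clog: Bystander: dark red clog on its green last, 245 mm long, 0.7 kg. Origin under its middle, x to the toe.
- nail_tray: Bystander: open dark-wood tray of nails, 120 x 170 x 40 mm, 0.8 kg. Origin under its middle.
Mind the look-alikes: they are no part of the job. Of the things that look like the brush, the larger one is meant. Leave any yellow look-alike of the pot alone.

How it is judged:
On the way, in this order (a step that is already met when the one before it is completed fails the run):
1. first stroke down: the brush's tip is inside the pot and within 15 mm of its floor (horizontal distance between brush and pot below 0.025 m and angle between brush's own z axis and vertical below 0.3 rad and z of brush in the frame of pot below 0.02 m), for 0.02 s.
2. first stroke up: the tip is at least 50 mm above the pot's floor (horizontal distance between brush and pot below 0.025 m and angle between brush's own z axis and vertical below 0.3 rad and z of brush in the frame of pot above 0.055 m), for 0.02 s.
3. second stroke down: the brush's tip is inside the pot and within 15 mm of its floor (all of step 1), for 0.02 s.
4. second stroke up: the tip is at least 50 mm above the pot's floor (all of step 2), for 0.02 s.
5. third stroke down: the brush's tip is inside the pot and within 15 mm of its floor (all of step 3), for 0.02 s.
6. third stroke up: the tip is at least 50 mm above the pot's floor (all of step 4), for 0.02 s.
7. the cover sits level on the pot and is being pressed down on it with more than 4 N (horizontal distance between cover and pot below 0.009 m and angle between cover's own z axis and vertical below 0.05 rad and z of cover in the frame of pot between 0.0965 and 0.1035 m and contact force between cover and pot above 4 N), for 0.1 s.
At the end, for the whole second after the job is handed in: The bottle brush hangs upright (within 0.15 rad) in the slot it came from, its collar within 25 mm of where it hung; the cover sits on the pot's rim: centred within 9 mm, level within 0.05 rad, seated height within 3.5 mm; the pot stands upright within 30 mm of where it stood; all at rest (distance of brush_collar from where it was at the start of the episode below 0.025 m and angle between brush's own z axis and vertical below 0.15 rad and horizontal distance between cover and pot below 0.009 m and angle between each of cover, pot's own z axis and vertical below 0.05 rad and z of cover in the frame of pot between 0.0965 and 0.1035 m and distance of pot from where it was at the start of the episode below 0.03 m and linear speed of each of brush, cover, pot below 0.03 m/s); the robot touches nothing.
It fails at once if the pot is tipped (over 0.3 rad) or shoved more than 40 mm (angle between pot's own z axis and vertical above 0.3 rad or distance of pot from where it was at the start of the episode above 0.04 m).
It fails at once if the glue brush, hammer, clog or nail tray is moved more than 25 mm (distance of any of glue_brush, hammer, clog, nail_tray from where it was at the start of the episode above 0.025 m).
It also fails if it takes over 72 s, if anything falls off the work surface, if the arm or the gripper's body presses on something with over 40 N, if the wrist force passes 120 N, or if a joint passes its speed limit or range.

## Working session

There is one attempt and no reset: what is moved stays moved. The work goes in short steps, Python scripts to look and compute and a shell command to move; the robot and the scene stay as the last step left them, time stands still between calls to the robot, and variables do not carry over. Pictures are saved under pics/ and viewed, on a budget of 10 in all, crops included, one or two more only if the job needs it, and the job is handed in when it is done.

```bash
mkdir -p pics; ls; python3 - <<'E'
from rig import manip
import cv2,numpy as np
np.set_printoptions(precision=4,suppress=True)
s=manip.get_state();print({k:np.round(v,4) for k,v in s.items()})
a=[manip.snapshot(n) for n in("scene","top")]
for n,i in zip(("scene","top"),a):
    cv2.imwrite(f"pics/{n}0.png",cv2.cvtColor(i,cv2.COLOR_RGB2BGR)); print(n,manip.camera_model(n))
print(manip.camera_model("wrist"))
E
```

```text
pics
{'time_s': np.float64(0.0), 'joint_pos': array([-1.3333,  0.0529,  1.4018,  0.    ,  1.6886, -0.0703]), 'joint_velocities': array([ 0.0007,  0.0006,  0.001 ,  0.0007, -0.0005,  0.0009]), 'effort': array([  0.0001, -38.1668, -36.0187,  -0.    ,   0.0061,   0.    ]), 'tool_pos': array([ 0.1591, -0.5003,  0.4038]), 'eef_rot': array([-0.0008,  0.9882,  0.1533, -0.0001]), 'wrist_force': array([-0.5906, -0.2288, -0.1151]), 'moment': array([-0.0129,  0.0185,  0.0517]), 'gripper_width': np.float64(1.001)}
scene {'fx': 465.10450962245443, 'fy': 465.10450962245443, 'cx': 259.34698308337283, 'cy': 183.46403744444996, 'T': array([[-0.527 ,  0.6744, -0.5172,  1.273 ],
       [ 0.8498,  0.4132, -0.3271,  0.4333],
       [-0.0069, -0.6119, -0.7909,  1.1145],
       [ 0.    ,  0.    ,  0.    ,  1.    ]])}
top {'fx': 364.44205149987255, 'fy': 364.44205149987255, 'cx': 256.3044613932647, 'cy': 190.19129439831633, 'T': array([[-0.0072, -0.9805,  0.1965,  0.3735],
       [-0.9997,  0.0024, -0.0246,  0.0471],
       [ 0.0236, -0.1966, -0.9802,  1.2835],
       [ 0.    ,  0.    ,  0.    ,  1.    ]])}
{'fx': 344.4401257272116, 'fy': 344.4401257272116, 'cx': 258.2703223660115, 'cy': 192.70933250136392, 'hand_eye': array([[-0.0018, -0.9505, -0.3106,  0.0793],
       [ 1.    , -0.0015, -0.0012, -0.    ],
       [ 0.0007, -0.3106,  0.9505,  0.0315],
       [ 0.    ,  0.    ,  0.    ,  1.    ]])}
```

View pics/scene0.png

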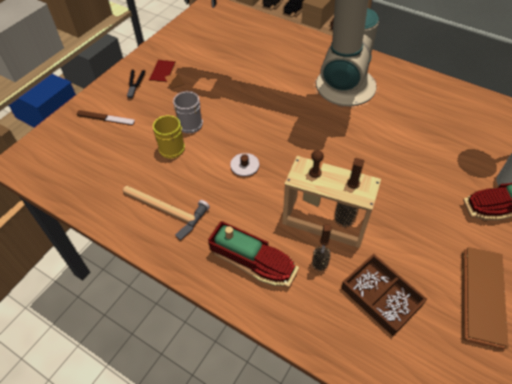

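View pics/top0.png

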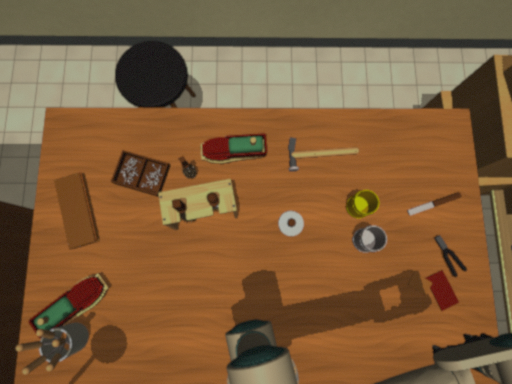

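The scene view shows the bottle brush at about (356,180) with a dark head and square handle. The glue brush is at (317,165), a small look-alike brush stands at (321,252), the steel pot is at (187,112), the yellow pot at (169,137) and the cover at (245,165). In the top view the same things are at brush (179,207), glue brush (212,200), small brush (190,168), pot (370,238), yellow pot (362,203) and cover (291,223).

Candidates for the brush: the rack's +y slot at scene (356,180), the standing small brush at (321,252), and the glue brush at (317,165). I choose (356,180) because it is the larger one and has a dark round head. I'll check it in one close crop.

```bash
cat > h.py <<'E'
import numpy as np,cv2
from rig import manip
from scipy.spatial.transform import Rotation as R
np.set_printoptions(precision=4,suppress=True)
def rot(s): q=s["eef_rot"]; return R.from_quat([q[1],q[2],q[3],q[0]]).as_matrix()
def camT(n,s=None):
    m=manip.camera_model(n); K=np.array([[m["fx"],0,m["cx"]],[0,m["fy"],m["cy"]],[0,0,1]])
    if n=="wrist":
        T=np.eye(4);T[:3,:3]=rot(s);T[:3,3]=s["tool_pos"];T=T@m["hand_eye"]
    else: T=m["T"]
    return K,T
def ray(n,px,z,s=None):
    K,T=camT(n,s); d=T[:3,:3]@np.linalg.solve(K,[*px,1]); o=T[:3,3]
    return o+d*(z-o[2])/d[2]
def proj(n,p,s=None):
    K,T=camT(n,s); q=K@(T[:3,:3].T@(np.asarray(p)-T[:3,3])); return q[:2]/q[2]
def toolrows(target_g,s=None,dz=0.155):
    """world grasp-point target -> normalised linear in the tool's axes"""
    s=s or manip.get_state(); Rm=rot(s); g=s["tool_pos"]+Rm@[0,0,dz]
    return (Rm.T@(np.asarray(target_g)-g))/0.75
E
python3 - <<'E'
from h import *
a=cv2.imread("pics/scene0.png")[135:285,270:395]; b=cv2.imread("pics/top0.png")[145:235,145:260]; c=cv2.imread("pics/top0.png")[180:260,265:395]
f=lambda i,k:cv2.resize(i,None,fx=k,fy=k,interpolation=cv2.INTER_CUBIC)
o=np.zeros((600,800,3),np.uint8)
A=f(a,3);o[:450,:375]=A; B=f(b,3.5);o[:B.shape[0],380:380+B.shape[1]]=B; C=f(c,3);o[330:570,380:770]=C
cv2.imwrite("pics/crop1.png",o)
for n,px,z in [("pot rim",(370,238),.11),("cover knob",(291,223),.047),("brush top",(178,206),.272),("glue top",(212,199),.267),("yellow",(362,203),.1)]: print(n,ray("top",px,z))
E
```

```text
pot rim [ 0.4506 -0.348   0.11  ]
cover knob [ 0.5071 -0.1014  0.047 ]
brush top [0.5318 0.2408 0.272 ]
glue top [0.5523 0.1469 0.267 ]
yellow [ 0.5666 -0.3326  0.1   ]
```

View pics/crop1.png

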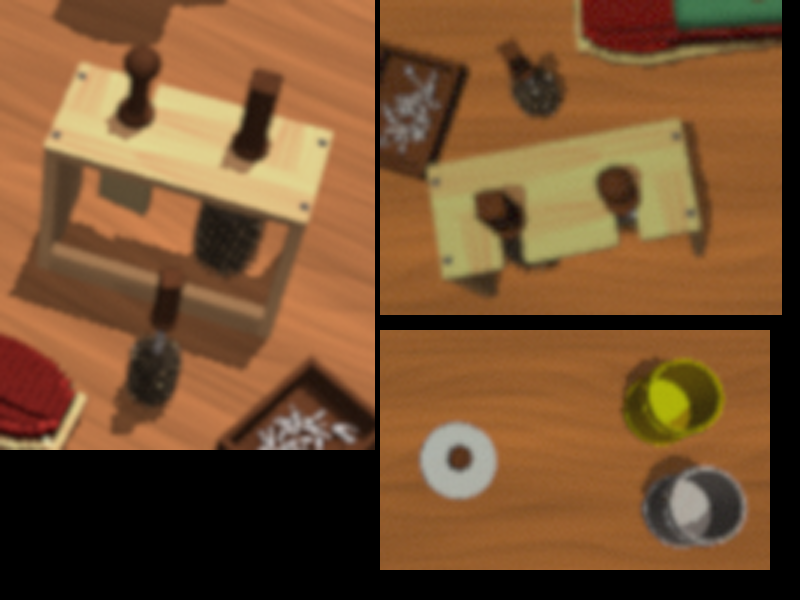

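The crop confirms the choice: the brush with the big dark head and square handle is in the +y slot (slot a), at crop (255,115) / top (177,204). The slots open towards the robot (-x). The glue brush with the ball handle is in slot b. The cover knob is at crop (459,458) and the steel pot's rim is centred at crop (706,505).

```bash
python3 - <<'E'
from h import *
c=lambda x,y:((x-380)/3.5+145,y/3.5+145)
P=[ray("top",c(*p),.186)[:2] for p in [(429,167),(683,120),(701,232),(444,280)]]
print(P); P=np.array(P)
print("len y",np.linalg.norm(P[0]-P[1]),"len x",np.linalg.norm(P[0]-P[3]), np.linalg.norm(P[2]-P[1]))
yv=(P[0]-P[1]+P[3]-P[2]);yv/=np.linalg.norm(yv);yaw=np.arctan2(-yv[0],yv[1]);ctr=P.mean(0)
M=np.array([[np.cos(yaw),-np.sin(yaw)],[np.sin(yaw),np.cos(yaw)]])
print("ctr",ctr,"yaw",np.degrees(yaw)); 
for n,y in(("a",.05),("b",-.05)):
    w=ctr+M@[-.01,y];print(n,w,"handle top px",proj("top",[*w,.272]))
d=lambda x,y:((x-380)/3+265,(y-330)/3+180)
pot=ray("top",d(706,505),.11);cov=ray("top",d(459,458),.047);print("pot",pot,"cover",cov)
s=manip.get_state();x=rot(s)[:,0];print("tool x yaw",np.degrees(np.arctan2(x[1],x[0])))
print("to pot hover",toolrows([pot[0],pot[1],.42-.155]))
E
```

```text
[array([0.5864, 0.3163]), array([0.6281, 0.0956]), array([0.5284, 0.0795]), array([0.4879, 0.2991])]
len y 0.22457634834928136 len x 0.10007164978307097 0.10093094291053856
ctr [0.5577 0.1976] yaw 10.573798255166409
a [0.5387 0.245 ] handle top px [176.5885 203.5731]
b [0.557  0.1467] handle top px [211.946  197.0134]
pot [ 0.4495 -0.3598  0.11  ] cover [ 0.5082 -0.1026  0.047 ]
tool x yaw 17.635612445612356
to pot hover [ 0.4258 -0.0609 -0.0213]
```

```bash
python3 -m handwheel '[{"linear":[0.08,-0.012,-0.004],"dr":[0,0,0.03]},{"linear":[0.16,-0.024,-0.008],"dr":[0,0,0.06]},{"linear":[0.24,-0.036,-0.012],"dr":[0,0,0.09]},{"linear":[0.32,-0.048,-0.016],"dr":[0,0,0.118]},{"linear":[0.4,-0.06,-0.021],"dr":[0,0,0.118]}]' 1 40
python3 - <<'E'
from h import *
s=manip.get_state(); i=manip.snapshot("wrist")
cv2.imwrite("pics/w1.png",cv2.cvtColor(i,cv2.COLOR_RGB2BGR))
import json; json.dump({k:np.array(v).tolist() for k,v in s.items()},open("w1.json","w"))
print(s["tool_pos"],proj("wrist",[.4495,-.3598,.11],s)); print(toolrows([.5082,-.1026,.38-.155]))
E
```

```text
time_s: 0.72
tool_pos: [0.4329, -0.3654, 0.4201]
eef_rot: [-0.0, 0.996, 0.092, -0.0]
wrist_force: [0.1, -0.7, 1.1]
gripper_width: 1.0
[ 0.4329 -0.3654  0.4201] [255.7847 158.9767]
[ 0.1568 -0.3212  0.0546]
```

View pics/w1.png

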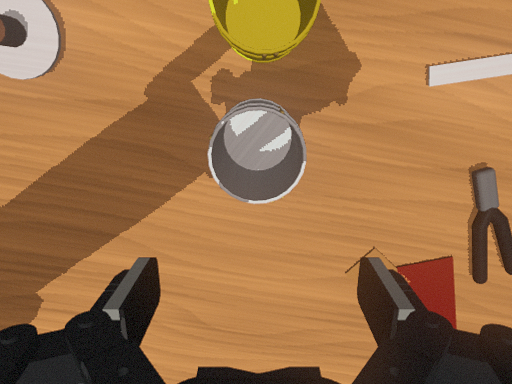

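The wrist view shows the steel rim centred at about (257,154), against a prediction of (256,159). The yellow pot is at the top edge (265,20) and the cover at the top left.

```bash
python3 - <<'E'
from h import *
import json
s=json.load(open("w1.json"))
p=ray("wrist",(257,154.5),.11,s);print("pot",p)
for e in [(208,154),(306,154),(257,203)]: print(np.linalg.norm(ray("wrist",e,.108,s)-p))
print("knob",ray("wrist",(3,32),.047,s))
print(toolrows([.5387,.245,.53-.155]))
E
```

```text
pot [ 0.4534 -0.3601  0.11  ]
0.04057342893238583
0.040544472205598835
0.043090517358534454
knob [ 0.5095 -0.1157  0.047 ]
[ 0.2849 -0.769  -0.1442]
```

```bash
python3 -m handwheel '[{"linear":[0.028,-0.077,-0.02],"dr":[0,0,0]},{"linear":[0.056,-0.154,-0.04],"dr":[0,0,0]},{"linear":[0.084,-0.23,-0.06],"dr":[0,0,0]},{"linear":[0.11,-0.3,-0.08],"dr":[0,0,0]},{"linear":[0.14,-0.38,-0.1],"dr":[0,0,0]}]' && python3 -m handwheel '[{"linear":[0.028,-0.077,-0.02],"dr":[0,0,0]},{"linear":[0.056,-0.154,-0.03],"dr":[0,0,0]},{"linear":[0.084,-0.23,-0.044],"dr":[0,0,0]},{"linear":[0.11,-0.3,-0.044],"dr":[0,0,0]},{"linear":[0.13,-0.36,-0.044],"dr":[0,0,0]}]'
python3 - <<'E'
from h import *
s=manip.get_state(); i=manip.snapshot("wrist")
cv2.imwrite("pics/w2.png",cv2.cvtColor(i,cv2.COLOR_RGB2BGR))
import json; json.dump({k:np.array(v).tolist() for k,v in s.items()},open("w2.json","w"))
print(s["tool_pos"],[proj("wrist",[.5387,.245,z],s) for z in(.272,.192)])
E
```

```text
time_s: 1.4
tool_pos: [0.4817, -0.0686, 0.4949]
eef_rot: [0.0, 0.996, 0.092, -0.0]
wrist_force: [-0.2, 0.5, -0.8]
gripper_width: 0.997
time_s: 2.02
tool_pos: [0.5283, 0.2151, 0.5271]
eef_rot: [0.0, 0.996, 0.092, -0.0]
wrist_force: [0.2, -0.7, 0.1]
gripper_width: 1.001
[0.5283 0.2151 0.5271] [array([217.8895, 178.9929]), array([227.8859, 154.5238])]
```

View pics/w2.png

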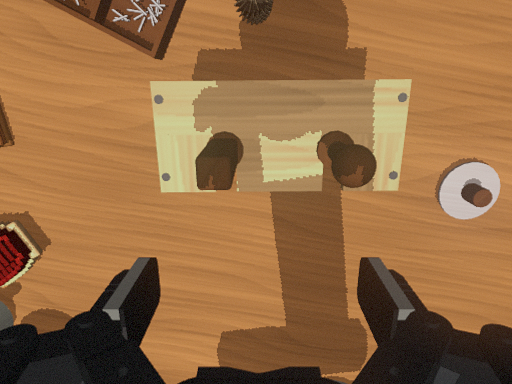

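The wrist view shows the rack square to the image. The collar is at about (227,151) and the handle's top face at about (215,175). The cover is at (468,191) with its knob top at (481,197).

```bash
python3 - <<'E'
from h import *
import json
s=json.load(open("w2.json"))
P=np.array([ray("wrist",p,.186,s)[:2] for p in [(150,82),(412,79),(400,191),(161,191)]])
yv=(P[0]-P[1]+P[3]-P[2]);print(np.linalg.norm(P[0]-P[1]),np.linalg.norm(P[0]-P[3]))
yv/=np.linalg.norm(yv);yaw=np.arctan2(-yv[0],yv[1]);ctr=P.mean(0);print(ctr,np.degrees(yaw))
M=np.array([[np.cos(yaw),-np.sin(yaw)],[np.sin(yaw),np.cos(yaw)]]);a=ctr+M@[-.01,.05];print("slot a",a,[proj("wrist",[*a,z],s) for z in(.272,.192)])
print("collar",ray("wrist",(227,151),.192,s),"knob",ray("wrist",(481,197),.047,s),"flange",ray("wrist",(468,191),.015,s))
for t in [(.541,.245,.40),(.541,.245,.237)]: print(toolrows(t))
E
```

```text
0.22377892510368128 0.0979762200822366
[0.5605 0.2009] 10.819527910439264
slot a [0.5413 0.2482] [array([213.7748, 174.5498]), array([224.8208, 151.1034])]
collar [0.5417 0.2463 0.192 ] knob [ 0.5114 -0.0992  0.047 ] flange [ 0.5099 -0.1005  0.015 ]
[ 0.0235 -0.0301 -0.0388]
[ 0.024  -0.0297  0.1785]
```

```bash
python3 -m handwheel '[{"linear":[0.024,-0.0317,0],"dr":[0,0,0]},{"linear":[0.024,-0.0317,0.06],"dr":[0,0,0]},{"linear":[0.024,-0.0317,0.12],"dr":[0,0,0]},{"linear":[0.024,-0.0317,0.17],"dr":[0,0,0]},{"linear":[0.024,-0.0317,0.1785],"dr":[0,0,0]}]' && python3 -m handwheel '[{"linear":[0,0,0],"dr":[0,0,0]},{"linear":[0,0,0],"dr":[0,0,0]},{"linear":[0,0,0],"dr":[0,0,0]},{"linear":[0,0,0],"dr":[0,0,0]},{"linear":[0,0,0],"dr":[0,0,0]}]' 0 60
```

```text
time_s: 2.7
tool_pos: [0.5413, 0.2395, 0.3903]
eef_rot: [0.001, 0.996, 0.092, -0.003]
wrist_force: [-0.4, 0.5, 0.5]
gripper_width: 1.002
time_s: 3.32
tool_pos: [0.5413, 0.2405, 0.3951]
eef_rot: [-0.001, 0.996, 0.093, 0.001]
wrist_force: [-0.2, 5.7, 1.7]
gripper_width: 0.274
```

```bash
python3 -m handwheel '[{"linear":[0,-0.004,-0.008],"dr":[0,0,0]},{"linear":[0,-0.008,-0.016],"dr":[0,0,0]},{"linear":[0,-0.008,-0.017],"dr":[0,0,0]},{"linear":[0,-0.008,-0.017],"dr":[0,0,0]},{"linear":[0,-0.008,-0.017],"dr":[0,0,0]}]'
python3 - <<'E'
from h import *
s=manip.get_state(); i=manip.snapshot("scene");print(s["tool_pos"],s["wrist_force"])
cv2.imwrite("pics/s2.png",cv2.resize(cv2.cvtColor(i,cv2.COLOR_RGB2BGR)[90:270,240:420],None,fx=3,fy=3,interpolation=cv2.INTER_CUBIC))
E
```

```text
time_s: 3.95
tool_pos: [0.5405, 0.2454, 0.4062]
eef_rot: [0.0, 0.996, 0.092, -0.0]
wrist_force: [-0.7, 0.7, -0.3]
gripper_width: 0.272
[0.5405 0.2454 0.4062] [-0.688   0.7395 -0.3471]
```

View pics/s2.png

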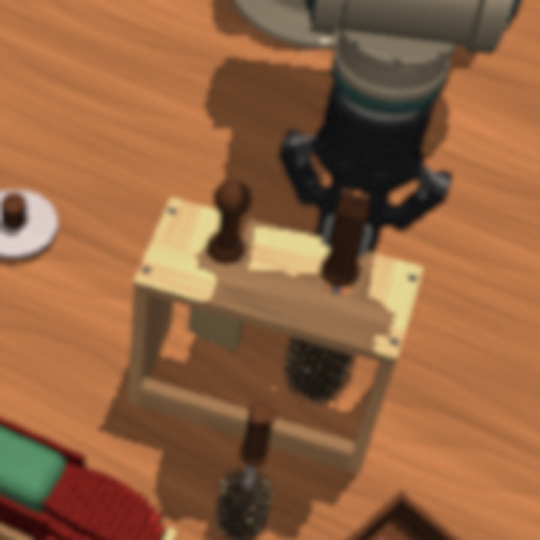

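The brush is gripped and lifted: the collar sits just above the board at (340,270) in the crop, with the stem visible beneath it. The glue brush is untouched.

```bash
python3 -m handwheel '[{"linear":[-0.03,0,0],"dr":[0,0,0]},{"linear":[-0.07,0,0],"dr":[0,0,0]},{"linear":[-0.105,0,0],"dr":[0,0,0]},{"linear":[-0.13,0,0],"dr":[0,0,0]},{"linear":[-0.13,0,0],"dr":[0,0,0]}]' && python3 -m handwheel '[{"linear":[0,0,-0.03],"dr":[0,0,0]},{"linear":[0,0.02,-0.08],"dr":[0,0,0]},{"linear":[0,0.06,-0.13],"dr":[0,0,0]},{"linear":[0,0.12,-0.165],"dr":[0,0,0]},{"linear":[0,0.18,-0.165],"dr":[0,0,0]}]'
python3 -c "
from h import *
s=manip.get_state();print(s['joint_velocities'],toolrows([.452,-.36,.53],dz=0))"
```

```text
time_s: 4.62
tool_pos: [0.4439, 0.2276, 0.4069]
eef_rot: [-0.0, 0.996, 0.092, 0.0]
wrist_force: [-0.2, 0.9, -1.2]
gripper_width: 0.278
time_s: 5.25
tool_pos: [0.4698, 0.0936, 0.5329]
eef_rot: [0.0, 0.996, 0.092, 0.002]
wrist_force: [-0.5, 0.3, -1.6]
gripper_width: 0.274
[-0.7594 -0.0425  0.1151 -0.001  -0.0181 -0.7453] [-0.1343  0.5902  0.0035]
```

```bash
python3 -m handwheel '[{"linear":[-0.015,0.06,0],"dr":[0,0,0]},{"linear":[-0.035,0.13,0],"dr":[0,0,0]},{"linear":[-0.06,0.2,0],"dr":[0,0,0]},{"linear":[-0.08,0.27,0],"dr":[0,0,0]},{"linear":[-0.1,0.34,0],"dr":[0,0,0]}]' && python3 -m handwheel '[{"linear":[-0.015,0.07,0],"dr":[0,0,0]},{"linear":[-0.03,0.14,0],"dr":[0,0,0]},{"linear":[-0.034,0.2,0],"dr":[0,0,0]},{"linear":[-0.034,0.24,0],"dr":[0,0,0]},{"linear":[-0.034,0.25,0],"dr":[0,0,0]}]' &&  python3 -m handwheel '[{"linear":[0,0,0],"dr":[0,0,0]},{"linear":[0,0,0],"dr":[0,0,0]},{"linear":[0,0,0],"dr":[0,0,0]},{"linear":[0,0,0],"dr":[0,0,0]},{"linear":[0,0,0],"dr":[0,0,0]}]'
python3 - <<'E'
from h import *
s=manip.get_state();i=manip.snapshot("wrist");j=manip.snapshot("scene");k=manip.snapshot("top")
c=lambda i:cv2.cvtColor(i,cv2.COLOR_RGB2BGR)
for n,x in zip("wst",(i,j,k)):cv2.imwrite(f"pics/b_{n}.png",c(x))
z=lambda x,f:cv2.resize(x,None,fx=f,fy=f,interpolation=cv2.INTER_CUBIC)
o=np.zeros((600,800,3),np.uint8);a=z(c(i)[50:384,100:420],1.2);o[:a.shape[0],:a.shape[1]]=a
b=z(c(j)[20:180,110:240],2.4);o[:b.shape[0],400:400+b.shape[1]]=b
b=z(c(k)[180:270,320:430],2);o[410:590,400:620]=b
cv2.imwrite("pics/b.png",o);print(s["tool_pos"],toolrows([.452,-.36,.53],s,dz=0))
E
```

```text
time_s: 5.88
tool_pos: [0.4422, -0.1716, 0.5304]
eef_rot: [0.0, 0.996, 0.092, 0.0]
wrist_force: [1.4, 0.1, -0.2]
gripper_width: 0.272
time_s: 6.5
tool_pos: [0.4519, -0.3607, 0.5289]
eef_rot: [-0.001, 0.996, 0.091, -0.001]
wrist_force: [0.9, 0.1, -0.8]
gripper_width: 0.273
time_s: 7.12
tool_pos: [0.4516, -0.3582, 0.5305]
eef_rot: [0.0, 0.996, 0.092, 0.0]
wrist_force: [0.2, -0.3, -1.1]
gripper_width: 0.273
[ 0.4516 -0.3582  0.5305] [0.0001 0.0025 0.0007]
```

View pics/b.png

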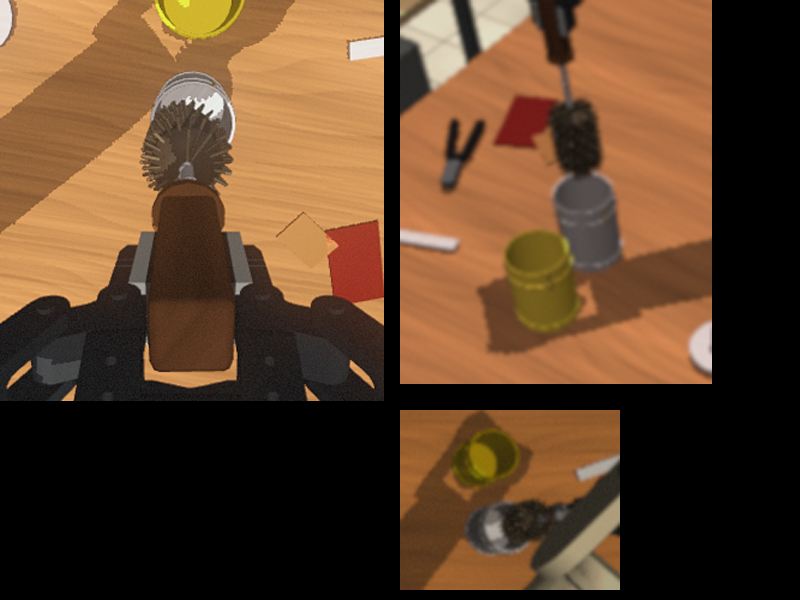

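In the combined view the brush hangs just above the pot's mouth and stands upright. In the wrist part the head is centred at crop x≈187, and the rim spans crop x 151–236.

```bash
python3 - <<'E'
from h import *
s=manip.get_state();Rm=rot(s);t=s["tool_pos"];print(t)
f=lambda p:np.array([(p[0]-100)*1.2,(p[1]-50)*1.2])
for ox in(-.003,0,.003): print(ox,"stem@100",f(proj("wrist",t+Rm@[ox,0,.279],s)),"top",f(proj("wrist",t+Rm@[ox,0,.123],s)),"stem@170",f(proj("wrist",t+Rm@[ox,0,.209],s)))
for p in [(.452,-.36),(.4534,-.3601)]: print("rim",f(proj("wrist",[*p,.11],s)), "L/R",[f(proj("wrist",np.array([*p,.108])+Rm@[0,y,0],s)) for y in(-.0425,.0425)],"far",f(proj("wrist",np.array([*p,.108])+Rm@[.0425,0,0],s)))
E
```

```text
[ 0.4516 -0.3584  0.5303]
-0.003 stem@100 [190.412  173.3101] top [190.7094 354.0956] stem@170 [190.4893 220.293 ]
0 stem@100 [190.4054 168.7816] top [190.6963 345.0588] stem@170 [190.4807 214.4324]
0.003 stem@100 [190.3986 164.2206] top [190.683  335.8698] stem@170 [190.472 208.515]
rim [192.0702 123.4415] L/R [array([147.7118, 123.0944]), array([236.4209, 122.9505])] far [192.0537  77.7457]
rim [192.4425 122.0346] L/R [array([148.035 , 121.6941]), array([236.8389, 121.5497])] far [192.437   76.2468]
```

```bash
python3 -m handwheel '[{"linear":[0,0.0053,0],"dr":[0,0,0]},{"linear":[0,0.0053,0.03],"dr":[0,0,0]},{"linear":[0,0.0053,0.07],"dr":[0,0,0]},{"linear":[0,0.0053,0.11],"dr":[0,0,0]},{"linear":[0,0.0053,0.12],"dr":[0,0,0]}]'
python3 - <<'E'
from h import *
s=manip.get_state();i=manip.snapshot("wrist");print(s["wrist_force"],s["moment"],s["tool_pos"],toolrows([0.4519,-.362,.392],s,dz=0))
c=lambda i:cv2.cvtColor(i,cv2.COLOR_RGB2BGR)
j=manip.snapshot("scene");z=lambda x,f:cv2.resize(x,None,fx=f,fy=f,interpolation=cv2.INTER_CUBIC)
cv2.imwrite("pics/c.png",np.hstack([z(c(i)[50:270,150:370],1.8),z(c(j)[30:140,140:250],3.6)]))
E
```

```text
time_s: 7.9
tool_pos: [0.4523, -0.3626, 0.438]
eef_rot: [-0.001, 0.996, 0.092, -0.001]
wrist_force: [0.2, -0.5, -1.9]
gripper_width: 0.274
[ 0.1681 -0.5262 -1.8862] [-0.0078  0.0156  0.0142] [ 0.4523 -0.3626  0.438 ] [-0.0002 -0.0006  0.0613]
```

View pics/c.png

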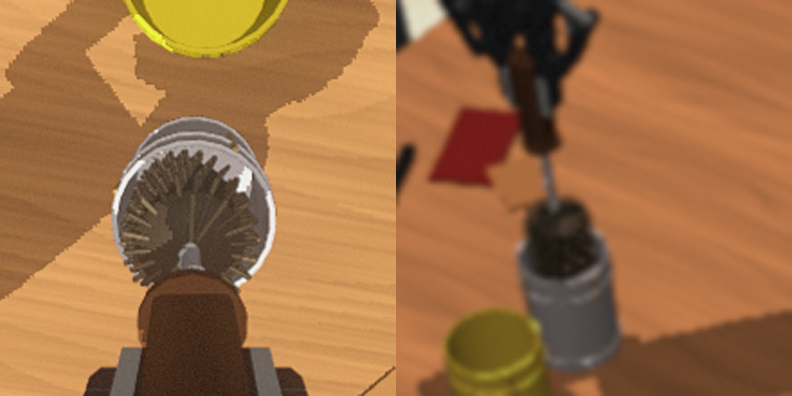

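The head is inside the mouth, roughly concentric with the rim (head spans crop x 120–260, rim 115–275), and there is no contact force.

```bash
python3 -m handwheel '[{"linear":[0,0.001,0.035],"dr":[0,0,0]},{"linear":[0,0.001,0.055],"dr":[0,0,0]},{"linear":[0,0.001,0.064],"dr":[0,0,0]},{"linear":[0,0.001,0.065],"dr":[0,0,0]},{"linear":[0,0.001,0.065],"dr":[0,0,0]}]'; python3 -c "
from h import *
s=manip.get_state();print(s['wrist_force'],s['tool_pos'])"
```

```text
time_s: 8.62
tool_pos: [0.4525, -0.3631, 0.3926]
eef_rot: [0.001, 0.996, 0.092, 0.0]
wrist_force: [0.4, -0.1, -2.2]
gripper_width: 0.275
[ 0.4048 -0.0623 -2.1815] [ 0.4525 -0.3631  0.3926]
```

```bash
python3 -m handwheel '[{"linear":[0,0,0.003],"dr":[0,0,0]},{"linear":[0,0,0.006],"dr":[0,0,0]},{"linear":[0,0,0.007],"dr":[0,0,0]},{"linear":[0,0,0.007],"dr":[0,0,0]},{"linear":[0,0,0.007],"dr":[0,0,0]}]'; python3 -m handwheel '[{"linear":[0,0,-0.03],"dr":[0,0,0]},{"linear":[0,0,-0.07],"dr":[0,0,0]},{"linear":[0,0,-0.095],"dr":[0,0,0]},{"linear":[0,0,-0.1],"dr":[0,0,0]},{"linear":[0,0,-0.1],"dr":[0,0,0]}]';
```

```text
time_s: 9.25
tool_pos: [0.4524, -0.3631, 0.3864]
eef_rot: [0.0, 0.996, 0.092, 0.0]
wrist_force: [-0.7, -0.4, -0.6]
gripper_width: 0.269
time_s: 9.88
tool_pos: [0.4525, -0.3631, 0.4604]
eef_rot: [-0.0, 0.996, 0.092, -0.0]
wrist_force: [0.2, -0.8, -2.8]
gripper_width: 0.276
```

```bash
D='x'; python3 -m handwheel '[{"linear":[0,0,0.03],"dr":[0,0,0]},{"linear":[0,0,0.07],"dr":[0,0,0]},{"linear":[0,0,0.094],"dr":[0,0,0]},{"linear":[0,0,0.1],"dr":[0,0,0]},{"linear":[0,0,0.1],"dr":[0,0,0]}]'; python3 -m handwheel '[{"linear":[0,0,-0.03],"dr":[0,0,0]},{"linear":[0,0,-0.07],"dr":[0,0,0]},{"linear":[0,0,-0.095],"dr":[0,0,0]},{"linear":[0,0,-0.1],"dr":[0,0,0]},{"linear":[0,0,-0.1],"dr":[0,0,0]}]'
python3 -m handwheel '[{"linear":[0,0,0.03],"dr":[0,0,0]},{"linear":[0,0,0.07],"dr":[0,0,0]},{"linear":[0,0,0.094],"dr":[0,0,0]},{"linear":[0,0,0.1],"dr":[0,0,0]},{"linear":[0,0,0.1],"dr":[0,0,0]}]'; python3 -m handwheel '[{"linear":[0,0,-0.03],"dr":[0,0,0]},{"linear":[0,0,-0.07],"dr":[0,0,0]},{"linear":[0,0,-0.095],"dr":[0,0,0]},{"linear":[0,0,-0.1],"dr":[0,0,0]},{"linear":[0,0,-0.1],"dr":[0,0,0]}]'
python3 -m handwheel '[{"linear":[0,0,-0.03],"dr":[0,0,0]},{"linear":[0,0,-0.07],"dr":[0,0,0]},{"linear":[0,0,-0.095],"dr":[0,0,0]},{"linear":[0,0,-0.095],"dr":[0,0,0]},{"linear":[0,0,-0.095],"dr":[0,0,0]}]'
python3 - <<'E'
from h import *
s=manip.get_state();i=manip.snapshot("wrist");print(s["tool_pos"],s["joint_pos"])
cv2.imwrite("pics/d_w.png",cv2.cvtColor(i,cv2.COLOR_RGB2BGR))
u=np.array([np.cos(np.radians(10.6)),np.sin(np.radians(10.6))])
a=np.array([.5405,.2454]);print(a-u*.0975,toolrows([*(a-u*.0975),.53],s,dz=0))
E
```

```text
time_s: 10.5
tool_pos: [0.4525, -0.3631, 0.3868]
eef_rot: [0.0, 0.996, 0.092, 0.0]
wrist_force: [0.4, 0.3, -1.2]
gripper_width: 0.272
time_s: 11.12
tool_pos: [0.4525, -0.3632, 0.4607]
eef_rot: [-0.0, 0.996, 0.092, -0.0]
wrist_force: [0.2, 0.6, -2.1]
gripper_width: 0.271
time_s: 11.75
tool_pos: [0.4525, -0.3631, 0.3868]
eef_rot: [0.0, 0.996, 0.092, 0.0]
wrist_force: [-0.7, -0.3, -0.5]
gripper_width: 0.277
time_s: 12.38
tool_pos: [0.4525, -0.3632, 0.4607]
eef_rot: [-0.0, 0.996, 0.092, -0.0]
wrist_force: [0.6, -0.0, -2.4]
gripper_width: 0.275
time_s: 13.0
tool_pos: [0.4527, -0.3633, 0.5305]
eef_rot: [-0.001, 0.996, 0.092, -0.001]
wrist_force: [0.6, 0.1, -1.0]
gripper_width: 0.272
[ 0.4527 -0.3633  0.5305] [-0.7399  0.2276  0.9594 -0.0001  1.9574  0.6466]
[0.4447 0.2275] [ 0.1338 -0.7764  0.0022]
```

```bash
python3 -m handwheel '[{"linear":[0.009,-0.05,0],"dr":[0,0,0]},{"linear":[0.02,-0.12,0],"dr":[0,0,0]},{"linear":[0.033,-0.19,0],"dr":[0,0,0]},{"linear":[0.045,-0.26,0],"dr":[0,0,0]},{"linear":[0.055,-0.33,0],"dr":[0,0,0]}]'; python3 -m handwheel '[{"linear":[0.01,-0.07,0],"dr":[0,0,0]},{"linear":[0.025,-0.14,0],"dr":[0,0,0]},{"linear":[0.04,-0.21,0],"dr":[0,0,0]},{"linear":[0.05,-0.28,0],"dr":[0,0,0]},{"linear":[0.06,-0.35,0],"dr":[0,0,0]}]';  python3 -m handwheel '[{"linear":[0.01,-0.06,0],"dr":[0,0,0]},{"linear":[0.0188,-0.0964,0],"dr":[0,0,0]},{"linear":[0.0188,-0.0964,0],"dr":[0,0,0]},{"linear":[0.0188,-0.0964,0],"dr":[0,0,0]},{"linear":[0.0188,-0.0964,0],"dr":[0,0,0]}]'
python3 -c "
from h import *
s=manip.get_state();print(s['tool_pos'],toolrows([.4447,.2275,.407],s,dz=0))"
```

```text
time_s: 13.68
tool_pos: [0.4474, -0.1106, 0.5312]
eef_rot: [-0.0, 0.996, 0.092, -0.001]
wrist_force: [0.6, -0.6, -0.8]
gripper_width: 0.275
time_s: 14.3
tool_pos: [0.4435, 0.1558, 0.5313]
eef_rot: [0.0, 0.996, 0.092, -0.001]
wrist_force: [0.7, -0.7, -1.5]
gripper_width: 0.279
time_s: 14.92
tool_pos: [0.4445, 0.2269, 0.5324]
eef_rot: [0.0, 0.996, 0.091, -0.0]
wrist_force: [-0.1, -0.1, -1.7]
gripper_width: 0.276
[0.4445 0.2269 0.5324] [ 0.0004 -0.0008  0.1673]
```

```bash
python3 -m handwheel '[{"linear":[0,-0.001,0.05],"dr":[0,0,0]},{"linear":[0,-0.0015,0.11],"dr":[0,0,0]},{"linear":[0,-0.0015,0.155],"dr":[0,0,0]},{"linear":[0,-0.0015,0.165],"dr":[0,0,0]},{"linear":[0,-0.0015,0.165],"dr":[0,0,0]}]'; python3 -m handwheel '[{"linear":[0.02,0,0],"dr":[0,0,0]},{"linear":[0.045,0,0],"dr":[0,0,0]},{"linear":[0.07,0,0],"dr":[0,0,0]},{"linear":[0.09,0,0],"dr":[0,0,0]},{"linear":[0.095,0,0],"dr":[0,0,0]}]'
```

```text
time_s: 15.55
tool_pos: [0.4444, 0.2285, 0.4097]
eef_rot: [-0.0, 0.996, 0.092, 0.0]
wrist_force: [0.6, 0.4, -1.7]
gripper_width: 0.273
time_s: 16.18
tool_pos: [0.5149, 0.2418, 0.4105]
eef_rot: [-0.0, 0.996, 0.092, 0.001]
wrist_force: [-0.2, -0.1, -0.7]
gripper_width: 0.275
```

```bash
python3 -m handwheel '[{"linear":[0.018,0,0],"dr":[0,0,0]},{"linear":[0.035,0,0],"dr":[0,0,0]},{"linear":[0.035,0,0.008],"dr":[0,0,0]},{"linear":[0.035,0,0.015],"dr":[0,0,0]},{"linear":[0.035,0,0.02],"dr":[0,0,0]}]'
python3 - <<'E'
from h import *
s=manip.get_state();print(s["tool_pos"],s["wrist_force"])
c=lambda i:cv2.cvtColor(i,cv2.COLOR_RGB2BGR)
j=manip.snapshot("scene");cv2.imwrite("pics/e.png",cv2.resize(c(j)[110:260,270:400],None,fx=4,fy=4,interpolation=cv2.INTER_CUBIC))
E
```

```text
time_s: 16.8
tool_pos: [0.5395, 0.2467, 0.3948]
eef_rot: [-0.0, 0.996, 0.092, 0.001]
wrist_force: [-4.7, -1.1, 13.1]
gripper_width: 0.271
[0.5395 0.2467 0.3948] [-4.7405 -1.0852 13.1422]
```

View pics/e.png

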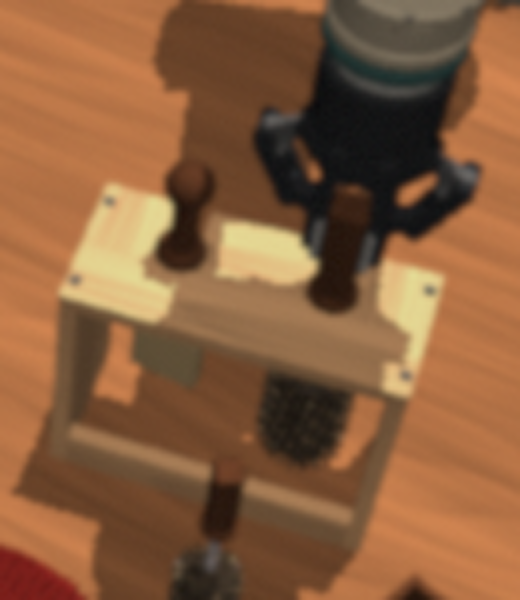

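The collar rests on the board at (333,290) in the crop, the brush is upright, and I feel 13 N of contact. I'll ease off 1 mm, release, and go up.

```bash
python3 -m handwheel '[{"linear":[0,0,-0.001],"dr":[0,0,0]},{"linear":[0,0,-0.0015],"dr":[0,0,0]},{"linear":[0,0,-0.0015],"dr":[0,0,0]},{"linear":[0,0,-0.0015],"dr":[0,0,0]},{"linear":[0,0,-0.0015],"dr":[0,0,0]}]'; python3 -m handwheel '[{"linear":[0,0,0],"dr":[0,0,0]},{"linear":[0,0,0],"dr":[0,0,0]},{"linear":[0,0,0],"dr":[0,0,0]},{"linear":[0,0,0],"dr":[0,0,0]},{"linear":[0,0,0],"dr":[0,0,0]}]' 1;  python3 -m handwheel '[{"linear":[0,0,-0.02],"dr":[0,0,0]},{"linear":[0,0,-0.06],"dr":[0,0,0]},{"linear":[0,0,-0.12],"dr":[0,0,0]},{"linear":[0,0,-0.17],"dr":[0,0,0]},{"linear":[0,0,-0.17],"dr":[0,0,0]}]'
python3 - <<'E'
from h import *
s=manip.get_state();i=manip.snapshot("wrist");j=manip.snapshot("scene")
c=lambda i:cv2.cvtColor(i,cv2.COLOR_RGB2BGR)
cv2.imwrite("pics/f.png",np.hstack([c(i)[30:230,120:500],cv2.resize(c(j)[135:260,270:400],None,fx=1.6,fy=1.6)]))
import json; json.dump({k:np.array(v).tolist() for k,v in s.items()},open("f.json","w"))
print(s["tool_pos"],toolrows([.51,-.1,.36],s,dz=0),[proj("wrist",[.5413,.2468,z],s)-[120,30] for z in(.272,.192)])
E
```

```text
time_s: 17.48
tool_pos: [0.54, 0.2467, 0.3949]
eef_rot: [0.0, 0.996, 0.092, -0.0]
wrist_force: [-1.2, 1.5, 0.5]
gripper_width: 0.273
time_s: 18.1
tool_pos: [0.5401, 0.2467, 0.3949]
eef_rot: [0.0, 0.996, 0.092, 0.0]
wrist_force: [-0.7, 0.8, -0.2]
gripper_width: 0.999
time_s: 18.73
tool_pos: [0.5392, 0.2464, 0.5277]
eef_rot: [-0.001, 0.996, 0.092, 0.004]
wrist_force: [-0.6, 0.4, -0.2]
gripper_width: 0.995
[0.5392 0.2464 0.5277] [-0.1248  0.4472  0.2219] [array([139.199 , 170.9603]), array([139.1543, 142.3916])]
```

View pics/f.png

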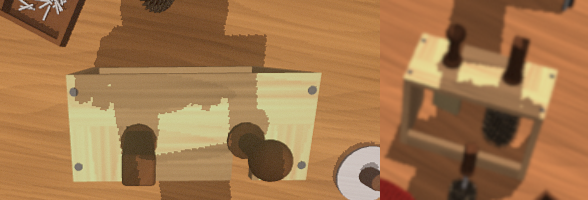

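The brush hangs upright in its slot: collar at crop (138,138) against a predicted (139,142). The glue brush is undisturbed at (270,160).

```bash
python3 -m handwheel '[{"linear":[-0.015,0.06,0],"dr":[0,0,0]},{"linear":[-0.04,0.14,0],"dr":[0,0,0]},{"linear":[-0.06,0.22,0],"dr":[0,0,0]},{"linear":[-0.085,0.3,0.02],"dr":[0,0,0]},{"linear":[-0.1,0.37,0.04],"dr":[0,0,0]}]'; python3 -m handwheel '[{"linear":[-0.02,0.06,0.05],"dr":[0,0,0]},{"linear":[-0.025,0.077,0.1],"dr":[0,0,0]},{"linear":[-0.025,0.077,0.16],"dr":[0,0,0]},{"linear":[-0.025,0.077,0.18],"dr":[0,0,0]},{"linear":[-0.025,0.077,0.18],"dr":[0,0,0]}]'
python3 - <<'E'
from h import *
s=manip.get_state();i=manip.snapshot("wrist")
cv2.imwrite("pics/g.png",cv2.cvtColor(i,cv2.COLOR_RGB2BGR))
import json; json.dump({k:np.array(v).tolist() for k,v in s.items()},open("g.json","w"))
print(s["tool_pos"],s["joint_velocities"],proj("wrist",[.51,-.1,.047],s))
h=cv2.cvtColor(i,cv2.COLOR_RGB2HSV);m=((h[...,1]<40)&(h[...,2]>140)).astype(np.uint8);m[250:]=0
n,l,st,ce=cv2.connectedComponentsWithStats(m);print([(st[k],ce[k]) for k in range(1,n) if st[k][4]>1500])
E
```

```text
time_s: 19.45
tool_pos: [0.5165, -0.0418, 0.4909]
eef_rot: [-0.0, 0.996, 0.092, -0.001]
wrist_force: [0.9, 0.4, -0.3]
gripper_width: 1.004
time_s: 20.08
tool_pos: [0.5093, -0.0998, 0.3567]
eef_rot: [-0.0, 0.996, 0.092, -0.001]
wrist_force: [-0.7, 0.4, 0.4]
gripper_width: 0.994
[ 0.5093 -0.0998  0.3567] [ 0.0023 -0.0243 -0.0563 -0.0001  0.0112 -0.0006] [259.3617 177.9467]
[(array([ 216,  121,   94,   92, 5719], dtype=int32), array([262.4754, 164.7865]))]
```

View pics/g.png

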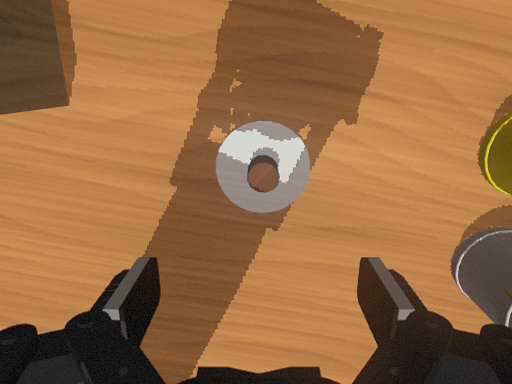

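The flange is centred at (263,167) and the knob top at (263,176). The pots are at the right edge.

```bash
python3 - <<'E'
from h import *
import json
s=json.load(open("g.json"))
k=ray("wrist",(263,176),.047,s);f=ray("wrist",(263,167),.015,s);print(k,f)
print(np.linalg.norm(ray("wrist",(216,167),.015,s)-f))
c=(k+f)/2;print("live",manip.get_state()["tool_pos"],toolrows([c[0],c[1],.037]))
E
```

```text
[ 0.5122 -0.1027  0.047 ] [ 0.5121 -0.1031  0.015 ]
0.04348016572437503
live [ 0.5095 -0.0998  0.3584] [0.0024 0.0045 0.2218]
```

```bash
python3 -m handwheel '[{"linear":[0.0024,0.0045,0.05],"dr":[0,0,0]},{"linear":[0.0024,0.0045,0.12],"dr":[0,0,0]},{"linear":[0.0024,0.0045,0.19],"dr":[0,0,0]},{"linear":[0.0024,0.0045,0.215],"dr":[0,0,0]},{"linear":[0.0024,0.0045,0.222],"dr":[0,0,0]}]'; python3 -m handwheel '[{"linear":[0,0,0],"dr":[0,0,0]},{"linear":[0,0,0],"dr":[0,0,0]},{"linear":[0,0,0],"dr":[0,0,0]},{"linear":[0,0,0],"dr":[0,0,0]},{"linear":[0,0,0],"dr":[0,0,0]}]' 0 70; python3 -m handwheel '[{"linear":[0,0,-0.03],"dr":[0,0,0]},{"linear":[0,0,-0.1],"dr":[0,0,0]},{"linear":[0,0,-0.17],"dr":[0,0,0]},{"linear":[0,0,-0.22],"dr":[0,0,0]},{"linear":[0,0,-0.22],"dr":[0,0,0]}]'
python3 -c "
from h import *
s=manip.get_state();print(s['tool_pos'],toolrows([.453,-.361,.37],s,dz=0))"
```

```text
time_s: 20.75
tool_pos: [0.5123, -0.1029, 0.1915]
eef_rot: [0.0, 0.996, 0.092, 0.0]
wrist_force: [0.0, 0.6, -0.2]
gripper_width: 0.995
time_s: 21.38
tool_pos: [0.5121, -0.1031, 0.1922]
eef_rot: [0.0, 0.996, 0.092, 0.001]
wrist_force: [-0.7, 1.7, 5.9]
gripper_width: 0.306
time_s: 22.0
tool_pos: [0.512, -0.1031, 0.3593]
eef_rot: [0.001, 0.996, 0.092, 0.003]
wrist_force: [-0.1, -0.4, -2.0]
gripper_width: 0.304
[ 0.512  -0.1031  0.3593] [-0.1402  0.3237 -0.0141]
```

```bash
python3 -m handwheel '[{"linear":[-0.02,0.04,-0.005],"dr":[0,0,0]},{"linear":[-0.05,0.09,-0.013],"dr":[0,0,0]},{"linear":[-0.07,0.14,-0.013],"dr":[0,0,0]},{"linear":[-0.075,0.16,-0.013],"dr":[0,0,0]},{"linear":[-0.075,0.16,-0.013],"dr":[0,0,0]}]'
cat > rim.py <<'E'
from h import *
def fit(n,img,s,c0=(.453,-.361)):
    g=cv2.GaussianBlur(cv2.cvtColor(img,cv2.COLOR_RGB2GRAY),(0,0),1).astype(np.float32)
    G=np.hypot(cv2.Sobel(g,cv2.CV_32F,1,0),cv2.Sobel(g,cv2.CV_32F,0,1))
    K,T=camT(n,s);th=np.linspace(0,2*np.pi,180)
    best=[]
    for x in np.arange(c0[0]-.012,c0[0]+.0121,.001):
        for y in np.arange(c0[1]-.012,c0[1]+.0121,.001):
            v=0
            for r in(.038,.041):
                P=np.stack([x+r*np.cos(th),y+r*np.sin(th),0*th+.11],1);q=(P-T[:3,3])@T[:3,:3]@K.T;q=(q[:,:2]/q[:,2:]).astype(np.float32)
                v+=np.minimum(cv2.remap(G,q[:,0],q[:,1],cv2.INTER_LINEAR),150).mean()
            best.append((v,x,y))
    best.sort(reverse=True);return np.array(best[:6])
E
python3 - <<'E'
from rim import *
import json
s=json.load(open("w1.json"));r=lambda f:cv2.cvtColor(cv2.imread(f),cv2.COLOR_BGR2RGB)
print("w1",fit("wrist",r("pics/w1.png"),s)[:4]);print("top0",fit("top",r("pics/top0.png"),None)[:4])
s=manip.get_state();i=manip.snapshot("wrist");t=manip.snapshot("top");cv2.imwrite("pics/h.png",cv2.cvtColor(i,cv2.COLOR_RGB2BGR))
print(s["tool_pos"],proj("wrist",[.453,-.361,.11],s));print("now",fit("wrist",i,s)[:4]);print("top",fit("top",t,None)[:4])
print(toolrows([.4535,-.361,.37],dz=0))
E
```

```text
time_s: 22.62
tool_pos: [0.4783, -0.2317, 0.3642]
eef_rot: [-0.001, 0.996, 0.091, -0.001]
wrist_force: [0.5, 0.9, -1.0]
gripper_width: 0.308
w1 [[217.5907   0.451   -0.36  ]
 [211.2849   0.451   -0.361 ]
 [206.3347   0.452   -0.36  ]
 [203.2566   0.452   -0.361 ]]
top0 [[229.3926   0.452   -0.356 ]
 [229.0453   0.451   -0.356 ]
 [227.7377   0.451   -0.355 ]
 [227.402    0.453   -0.356 ]]
[ 0.4783 -0.2317  0.3642] [427.6476 263.5834]
now [[264.0911   0.451   -0.36  ]
 [262.2216   0.451   -0.359 ]
 [258.1766   0.452   -0.36  ]
 [250.6694   0.452   -0.359 ]]
top [[177.842    0.445   -0.361 ]
 [177.7469   0.446   -0.361 ]
 [177.519    0.444   -0.361 ]
 [177.4402   0.445   -0.362 ]]
[-0.065   0.1649 -0.007 ]
```

```bash
python3 -m handwheel '[{"linear":[-0.02,0.05,-0.005],"dr":[0,0,0]},{"linear":[-0.05,0.12,-0.005],"dr":[0,0,0]},{"linear":[-0.067,0.162,-0.005],"dr":[0,0,0]},{"linear":[-0.067,0.162,-0.005],"dr":[0,0,0]},{"linear":[-0.067,0.162,-0.005],"dr":[0,0,0]}]'; python3 -m handwheel '[{"linear":[0,0,0.02],"dr":[0,0,0]},{"linear":[0,0,0.05],"dr":[0,0,0]},{"linear":[0,0,0.065],"dr":[0,0,0]},{"linear":[0,0,0.065],"dr":[0,0,0]},{"linear":[0,0,0.065],"dr":[0,0,0]}]'
python3 -c "
from h import *
s=manip.get_state();print(s['tool_pos'],s['wrist_force'],toolrows([.4515,-.3597,.292],s,dz=0))"
```

```text
time_s: 23.35
tool_pos: [0.4519, -0.3587, 0.3692]
eef_rot: [-0.0, 0.996, 0.093, -0.0]
wrist_force: [0.6, -0.1, -2.2]
gripper_width: 0.304
time_s: 23.98
tool_pos: [0.4515, -0.3599, 0.3215]
eef_rot: [0.001, 0.996, 0.092, 0.0]
wrist_force: [-0.4, 0.5, -0.5]
gripper_width: 0.303
[ 0.4515 -0.3599  0.3215] [-0.4294  0.5198 -0.4752] [ 0.0001 -0.0003  0.0394]
```

```bash
python3 -m handwheel '[{"linear":[0,0,0.01],"dr":[0,0,0]},{"linear":[0,0,0.018],"dr":[0,0,0]},{"linear":[0,0,0.024],"dr":[0,0,0]},{"linear":[0,0,0.029],"dr":[0,0,0]},{"linear":[0,0,0.032],"dr":[0,0,0]}]'; python3 -m handwheel '[{"linear":[0,0,0.002],"dr":[0,0,0]},{"linear":[0,0,0.004],"dr":[0,0,0]},{"linear":[0,0,0.005],"dr":[0,0,0]},{"linear":[0,0,0.006],"dr":[0,0,0]},{"linear":[0,0,0.007],"dr":[0,0,0]}]'
```

```text
time_s: 24.6
tool_pos: [0.4512, -0.36, 0.2964]
eef_rot: [-0.0, 0.996, 0.092, -0.0]
wrist_force: [1.2, -0.5, -1.1]
gripper_width: 0.309
time_s: 25.22
tool_pos: [0.4512, -0.36, 0.2923]
eef_rot: [0.0, 0.996, 0.092, 0.0]
wrist_force: [-3.1, 2.0, 4.7]
gripper_width: 0.308
```

```bash
python3 -m handwheel '[{"linear":[0,0,0.001],"dr":[0,0,0]},{"linear":[0,0,0.002],"dr":[0,0,0]},{"linear":[0,0,0.003],"dr":[0,0,0]},{"linear":[0,0,0.003],"dr":[0,0,0]},{"linear":[0,0,0.003],"dr":[0,0,0]}]'
```

```text
time_s: 25.85
tool_pos: [0.4513, -0.36, 0.2923]
eef_rot: [0.001, 0.996, 0.092, 0.001]
wrist_force: [-5.5, 5.4, 14.0]
gripper_width: 0.305
```

```bash
python3 -m handwheel '[{"linear":[0,0,-0.001],"dr":[0,0,0]},{"linear":[0,0,-0.003],"dr":[0,0,0]},{"linear":[0,0,-0.004],"dr":[0,0,0]},{"linear":[0,0,-0.004],"dr":[0,0,0]},{"linear":[0,0,-0.004],"dr":[0,0,0]}]'; python3 -m handwheel '[{"linear":[0,0,0],"dr":[0,0,0]},{"linear":[0,0,0],"dr":[0,0,0]},{"linear":[0,0,0],"dr":[0,0,0]},{"linear":[0,0,0],"dr":[0,0,0]},{"linear":[0,0,0],"dr":[0,0,0]}]' 1;  python3 -m handwheel '[{"linear":[0,0,-0.02],"dr":[0,0,0]},{"linear":[0,0,-0.06],"dr":[0,0,0]},{"linear":[0,0,-0.12],"dr":[0,0,0]},{"linear":[0,0,-0.18],"dr":[0,0,0]},{"linear":[0,0,-0.18],"dr":[0,0,0]}]'
python3 - <<'E'
from h import *
s=manip.get_state();i=manip.snapshot("wrist");j=manip.snapshot("scene")
c=lambda i:cv2.cvtColor(i,cv2.COLOR_RGB2BGR)
cv2.imwrite("pics/z.png",np.hstack([cv2.resize(c(i)[50:250,150:370],None,fx=1.6,fy=1.6),cv2.resize(c(j)[80:280,130:420],None,fx=1.6,fy=1.6)]))
print(s["tool_pos"],(proj("wrist",[.4515,-.3597,.147],s)-[150,50])*1.6,(proj("wrist",[.4515,-.3597,.115],s)-[150,50])*1.6)
E
```

```text
time_s: 26.48
tool_pos: [0.4513, -0.3601, 0.2923]
eef_rot: [0.0, 0.996, 0.092, 0.0]
wrist_force: [-0.4, -0.3, 1.0]
gripper_width: 0.306
time_s: 27.1
tool_pos: [0.4512, -0.36, 0.2922]
eef_rot: [0.0, 0.996, 0.092, -0.0]
wrist_force: [0.4, -0.0, 0.8]
gripper_width: 1.003
time_s: 27.72
tool_pos: [0.451, -0.3598, 0.4335]
eef_rot: [0.004, 0.996, 0.092, 0.003]
wrist_force: [-0.5, -0.5, -0.5]
gripper_width: 0.999
[ 0.451  -0.3598  0.4335] [169.1099 222.853 ] [169.0871 205.3611]
```

View pics/z.png

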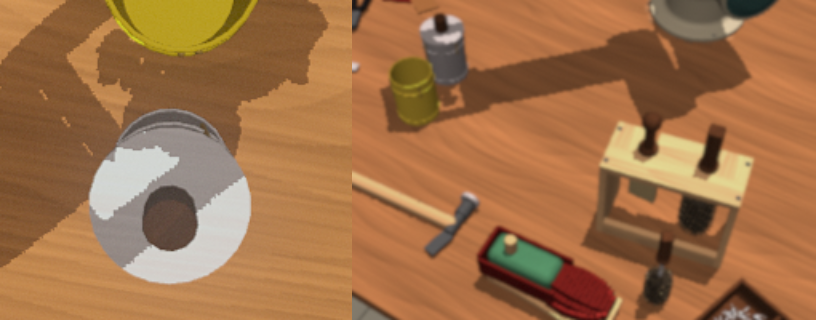

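The cover sits level on the pot (flange centre at (170,204), predicted (169,205)), the brush hangs upright, and the bystanders are in place. I'm handing in.

```bash
python3 -m handwheel '[{"linear":[0,0,0],"dr":[0,0,0]},{"linear":[0,0,0],"dr":[0,0,0]},{"linear":[0,0,0],"dr":[0,0,0]},{"linear":[0,0,0],"dr":[0,0,0]},{"linear":[0,0,0],"dr":[0,0,0]}]'; python3 -c "
from rig import manip
print(manip.close_job())"
```

```text
time_s: 28.45
tool_pos: [0.4513, -0.36, 0.4271]
eef_rot: [-0.0, 0.996, 0.092, -0.0]
wrist_force: [-0.1, -0.5, 0.4]
gripper_width: 0.998
the job is handed in; nothing more can be done
None
```

The job is done and handed in at 28.5 s of the 72 s allowed. No verdict was reported.

- **Scrubbing:** I took the bottle brush from slot a and made three strokes in the steel pot. By the arm's readings the tip went down to about 7–8 mm above the pot's underside and back up to about 81 mm each time. The brush felt no floor or wall contact.
- **Brush:** It is back in slot a. The last pictures show it upright with its collar on the board, within about 4 pixels of where I predicted it.
- **Cover:** I pressed it down with about 14 N and released it. It seated at the expected height: the arm had risen 100 mm from where it picked the cover up. The flange centre was within about 1–2 pixels of where I expected the pot's mouth, and the cover looks level.
- **Bystanders:** In the last picture the glue brush, hammer and clog are unmoved. The nail tray is only partly in that view, but nothing went near it.

Checks that disagreed or failed:
- The top camera put the pot about 4 mm from where the wrist camera did; I used the wrist camera. The last top-camera fit was blocked by the arm, so I ignored it.
- The first grip on the brush was about 6 mm off-centre and pulled it sideways in its slot with about 6 N. I corrected this while lifting.
- I viewed 12 pictures, two over the budget of 10.

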